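# Stand a toppled glaze test tile back in its tray

## Robot

A 7-joint arm with a two-finger parallel gripper is mounted at the origin on a cart in front of the work surface, level with it; the furniture and walls round the work are solid. World frame = base frame: x ahead of the robot, y to its left, z up, the work surface at z = 0. Lengths are in m, angles in rad, forces in N, time in s.
With the tool pointing down it reaches from about 0.35 to 0.775 m from the base axis. Payload 3.1 kg.
Tool frame: the origin (TCP) lies midway between the tips of the shut fingers; the grasp point (between the pads) lies 19 mm behind it; z points along the fingers, y is the direction in which the jaws open and shut (so a half turn about z gives the same grasp; the last joint's range is limited). The gripper opens to 85 mm and grips with 20 to 120 N. Pads are 22 mm wide; open, the fingers measure 114 mm over their backs; the gripper's body (76 mm by 85 mm) begins 54 mm behind the grasp point. The pads swing forward as they close: fully open they stand 13 mm farther back than shut.
Start: joints at [-1.288, 0.311, 0.014, 1.512, -0.004, 1.319, -0.027], TCP at [0.175, 0.521, 0.231] pointing down, gripper open.
Joint ranges: [-2.7, 2.7], [-0.3, 1.91], [-1.27, 1.3], [0.12, 2.57], [-1.44, 4.58], [0.2, 2.03], [-3.05, 3.05]. Speed limits (rad/s): [2.79, 2.79, 3.14, 3.14, 3.14, 3.14, 3.14].

## Interface

Orientations are given as [roll, pitch, yaw] about the fixed x, y, z axes, in that order (R = Rz(yaw) Ry(pitch) Rx(roll)).
In Python, from plant import * gives the robot as it stands.
- The arm moves only by the shell command python3 -m jog 'ROWS'. ROWS is JSON, a list of rows, each an object of numbers: "dx", "dy", "dz": the shift along the tool's x, y, z in m; "roll": the turn about the tool's z in rad; "claw": the finger opening in m, from 0 to 0.0854. In form: [{"dx": .., "dy": .., "dz": .., "roll": .., "claw": ..}, ...]. A call has exactly 8 rows; each row is the pose to reach, as a shift and turn from the pose commanded when the call began, along the tool's axes at that moment; what a row does not reach only later rows make up. A row lasts 1/8 s, in which the tool goes at most 62.5 mm and 10.7 degrees, less where a joint would pass 70% of its speed; a pose out of reach is approached as far as the arm can. A call with a gripper value outside its range is refused whole. The fingers move at their own pace and stop on an object; the grip force is fixed at half the most. Time passes only in rows, so rows that repeat a pose let the fingers close, or fill a call up. It gives the time, the measured TCP pose, the force and the opening at its end, in the units of the state.
- observe(): the state, without advancing time (a new reading comes with each control period).
- get_image(name): name is "side" or "top"; returns (picture, depth): 400x640x3 uint8, red, green, blue; 400x640 float32, m along the optical axis (not along the pixel's ray), 0 where there is no reading.
- calibration(name): a dict with "K" (3x3 intrinsics, pixels), "origin" and "rotation" of the camera in the world. Camera axes: x right, y up, looking along -z (the intrinsics and any distortion apply to the point x, -y, -z); pixel columns grow to the right and rows downward; lengths in m; the calibration is good to about 2 mm. A picture is of the moment at which its call begins. calibration takes no time and is no camera call.
- hand_in(): hands the job in, once; it reports no verdict.
The state is a dict: "t": time; "joint_pos": joint angles; "qd": joint speeds; "tau": joint torques, N m; "ee_pos": TCP position; "eef_rot": TCP orientation; "contact_force": force on the tool from outside, world axes, zero at the start; "ft_torque": the same for the moment, N m; "grip_width": opening from 0.0 (shut) to 1.0 (fully open).
Only numpy, scipy, OpenCV 4.12 (cv2) and the standard library are available. Lean on these libraries where they do the work, as an engineer would, in place of code of your own. Each camera call takes 0.05 s, during which the arm holds its last target.

## Task

One glaze test tile in the cork-lined tray has toppled onto its glazed face in front of its empty stall. With the fingertips alone, tip it back up onto its foot, then push it back into the empty stall until its foot is home against the batten at the rear, so that it stands in line with the others. Only push: do not lift the tile off the tray, and leave the standing tiles and the things round the tray where they are.

Things in the scene. Friction and masses are not known exactly. Their poses are not given: they have to be found in the camera images.
- tray: fixed open-fronted cork-lined plywood tray, 230 (x) x 310 (y) mm; floor 10 mm above the bench. Origin: centre of its underside; x points to the rear (roughly away from the robot), y left, z up. Rear batten: 22 mm high above the floor, front face at x = +101 mm. Side rails 11 mm wide and high. In front of the dividers (x below +61 mm) the floor is flat and open to the front edge at x = -115 mm.
- divider_nose (a point): front tip of the middle divider, on the tray floor (tray x = +61, y = 0 mm). Five dividers 8 mm thick and 11 mm high above the floor, at tray y = 0, +-66 and +-132 mm, run 40 mm forward from the batten, the last 18 mm tapering; between them are four stalls about 58 mm wide.
- free_stall (a point): where the fallen tile's origin belongs: middle of the floor of the one empty stall (10 mm above the bench), 22.5 mm in front of the batten. Axes parallel to the tray's (x to the rear). A tile touching the batten has its origin 0.5 mm behind this point. Which of the four stalls is empty varies; a scrap of pale tape folded over the batten marks it.
- fallen_tile: cream L-shaped tile, about 55 g: foot plate 44 (x) x 46 (y) x 6 mm; upright 7 mm thick, 46 wide, 62 mm high overall, along the foot's -x edge, glazed on its -x face. Origin: centre of the foot's underside; z up along the upright. It starts lying on the glazed face: x axis straight up, z axis to the front, foot plate on edge (44 mm high) at the rear end, underside facing the stalls.
- heel (a point): on the fallen tile: middle of the edge between glazed face and foot underside (22 mm from its origin along -x). It rests on the tray floor both lying and standing, and the tile tips up about it when the foot's upper edge is pushed to the rear from the upright's side. Pushed near that edge it hardly slides (friction on the cork about 1.0 to 1.4).
- toe (a point): on the fallen tile: middle of the free edge of the foot's underside (22 mm from its origin along +x): 44 mm above the tray floor while it lies, on the floor when it stands. About 63 degrees up, the tile passes its balance and drops onto its foot by itself. Once standing it slides when pushed on the glazed face.
- tile_a: a test tile of the same shape and size, standing in one of the other stalls, its foot close to the batten; axes and origin as for the fallen tile; loose, to be left alone
- tile_b: a second standing test tile, as tile_a
- tile_c: a third standing test tile, as tile_a
- slip_tub: loose round lidded tub to the right of the tray, 79 mm wide, 46 mm high; origin: centre of its underside; leave alone
- loop_tool: loose wooden-handled loop tool lying to the left of the tray, 200 mm long, 27 mm wide, 12 mm high, along its own y axis; origin: centre of its underside; leave alone
- kidney: loose half-moon wooden rib lying to the right of the tray, 55 x 110 x 6 mm; origin: centre of its underside; leave alone
Not all that is in view belongs to the job. What is shaped like the fallen_tile but green or purple is not meant.

How it is judged:
On the way:
1. the fallen tile stands on its foot on the tray (angle between fallen_tile's own z axis and vertical below 0.12 rad and height (world z) of each of heel, toe below 0.014 m), for 0.2 s.
At the end, for the whole second after the job is handed in: The tile stands upright (within 7 degrees) on its foot on the floor of the empty stall, glazed face to the front and square to the tray within 9 degrees, its foot within about 5 mm of the batten, at rest; the three other tiles stand within 10 mm of where they were (angle between each of fallen_tile, tile_a, tile_b, tile_c's own z axis and vertical below 0.12 rad and height (world z) of fallen_tile below 0.014 m and x of fallen_tile in the frame of free_stall between -0.005 and 0.005 m and y of fallen_tile in the frame of free_stall between -0.007 and 0.007 m and x of heel in the frame of free_stall below -0.015 m and angle between the x axis of fallen_tile and the x axis of tray, either way round below 0.15 rad and linear speed of fallen_tile below 0.01 m/s and distance of each of tile_a, tile_b, tile_c from where it was at the start of the episode below 0.01 m); the robot touches nothing.
It fails at once if the fallen tile is lifted off the tray (height (world z) of heel above 0.025 m).
It fails at once if a standing tile is knocked over or shoved (distance of any of tile_a, tile_b, tile_c from where it was at the start of the episode above 0.012 m or angle between any of tile_a, tile_b, tile_c's own z axis and vertical above 0.4 rad).
It fails at once if a thing beside the tray is disturbed (distance of any of slip_tub, loop_tool, kidney from where it was at the start of the episode above 0.015 m).
It also fails if it takes over 61 s, if anything falls off the work surface, if the arm or the gripper's body presses on something with over 40 N, if the wrist force passes 120 N, or if a joint passes its speed limit or range.

## Working session

There is one attempt and no reset: what is moved stays moved. The work goes in short steps, Python scripts to look and compute and a shell command to move; the robot and the scene stay as the last step left them, time stands still between calls to the robot, and variables do not carry over. Pictures are saved under pics/ and viewed, and the job is handed in when it is done.

```bash
ls; mkdir -p pics; python3 - <<'E'
from plant import *
import cv2,numpy as np
s=observe(); print(s)
for n in("top","side"):
    im,d=get_image(n); cv2.imwrite(f"pics/{n}0.png",im[...,::-1]); np.save(f"pics/{n}0.npy",d)
    print(n,calibration(n))
E
```

```text
pics
{'t': 0.0, 'joint_pos': array([-1.28770632,  0.31177399,  0.01401576,  1.51307327, -0.00441862,
        1.31919091, -0.02722311]), 'qd': array([ 1.92562194e-03,  1.15657056e-03, -7.04281272e-04, -5.21067224e-05,
       -3.00283474e-03, -5.37186435e-04,  1.01340605e-03]), 'tau': array([-3.66552795e-04, -3.79915702e+01,  1.45612336e-01, -2.30589992e+01,
        1.20338128e-02,  1.37445147e-02,  3.67944779e-06]), 'ee_pos': array([0.17527048, 0.52054981, 0.23018806]), 'eef_rot': array([-3.13917971e+00,  8.80600185e-05,  2.81682907e+00]), 'contact_force': array([-0.33191231,  0.19985098,  0.51934117]), 'ft_torque': array([-0.00036235,  0.01397117, -0.00465846]), 'grip_width': 1.0001162725751607}
top {'K': array([[382.51305398,   0.        , 320.89185503],
       [  0.        , 382.51305398, 199.02707505],
       [  0.        ,   0.        ,   1.        ]]), 'origin': array([ 0.43887631, -0.01629009,  0.97799962]), 'rotation': array([ 0.1741095 , -0.01324472, -1.59159336])}
side {'K': array([[376.49872409,   0.        , 321.16533212],
       [  0.        , 376.49872409, 194.0604792 ],
       [  0.        ,   0.        ,   1.        ]]), 'origin': array([0.52739509, 0.73951154, 0.66101675]), 'rotation': array([ 0.90649629, -0.00863388, -3.00478412])}
```

View pics/top0.png

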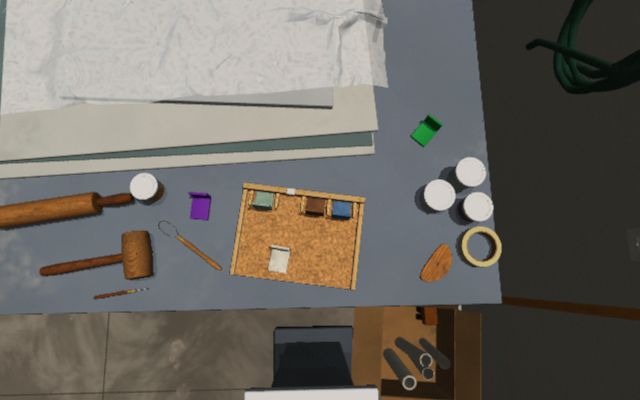

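View pics/side0.png

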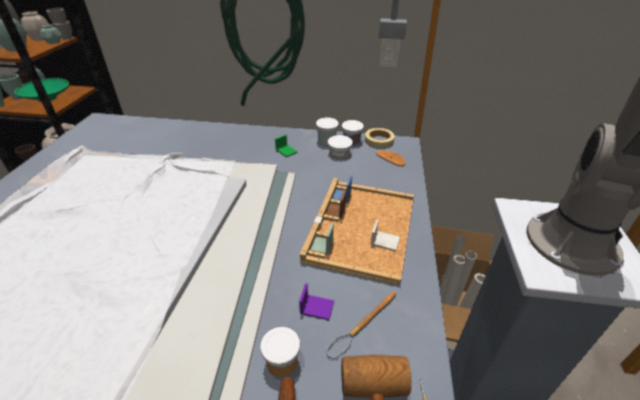

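The top view shows the cream tile lying at about (279,259) and the tape on the batten at (291,191). Standing tiles are at (264,200), (315,206) and (342,209). Look-alikes are green (427,130) and purple (200,206), both outside the tray, so the cream one is the target. I'll check it in a close crop.

```bash
cat > h.py <<'E'
import numpy as np,cv2
from scipy.spatial.transform import Rotation as R
from plant import *
def cam(n):
    c=calibration(n); return c["K"],c["origin"],R.from_euler('xyz',c["rotation"]).as_matrix()
def cloud(n,d):
    K,o,r=cam(n); v,u=np.mgrid[0:d.shape[0],0:d.shape[1]]
    p=np.stack([(u-K[0,2])/K[0,0]*d,-(v-K[1,2])/K[1,1]*d,-d],-1)
    return p@r.T+o
def proj(n,P):
    K,o,r=cam(n); q=(np.atleast_2d(P)-o)@r; return np.stack([K[0,0]*q[:,0]/-q[:,2]+K[0,2],K[1,1]*q[:,1]/q[:,2]+K[1,2]],-1)
def ray(n,u,v,z):
    K,o,r=cam(n); w=r@np.array([(u-K[0,2])/K[0,0],-(v-K[1,2])/K[1,1],-1]); return o+w*(z-o[2])/w[2]
def crop(im,u0,u1,v0,v1,k,f):
    cv2.imwrite(f,cv2.resize(im[v0:v1,u0:u1,::-1],None,fx=k,fy=k,interpolation=cv2.INTER_CUBIC))
E
python3 - <<'E'
from h import *
d=np.load("pics/top0.npy"); im=cv2.imread("pics/top0.png")[...,::-1]
crop(im,225,375,175,295,5,"pics/topc.png")
ims=cv2.imread("pics/side0.png")[...,::-1]; crop(ims,295,425,170,285,5,"pics/sidec.png")
P=cloud("top",d); np.set_printoptions(precision=4,suppress=True)
for u,v in [(279,262),(279,248),(300,250),(260,230),(330,250),(200,290),(291,191),(440,195)]: print(u,v,P[v,u])
E
```

```text
279 262 [0.4512 0.074  0.0216]
279 248 [0.4838 0.0708 0.0555]
300 250 [0.4799 0.0224 0.011 ]
260 230 [0.5322 0.123  0.0099]
330 250 [ 0.4784 -0.0528  0.0109]
200 290 [0.387  0.2719 0.0003]
291 191 [0.6268 0.0425 0.0325]
440 195 [ 0.6077 -0.3296  0.0434]
```

View pics/topc.png

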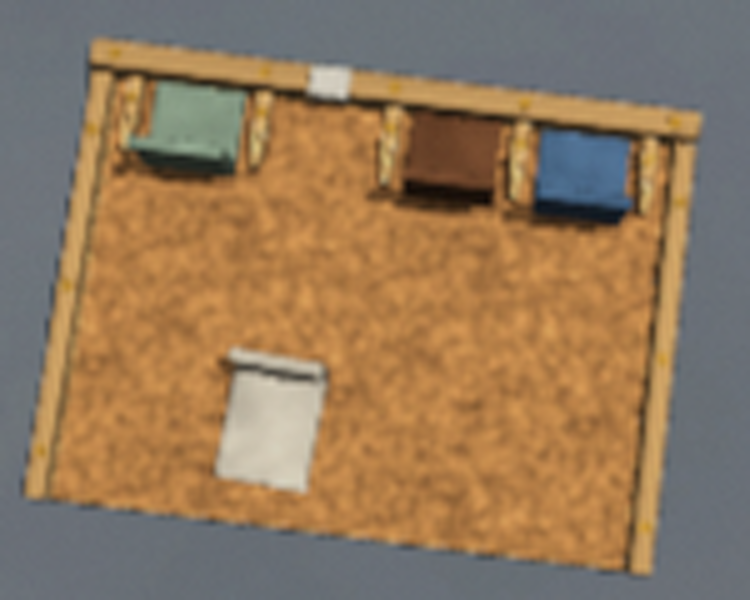

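View pics/sidec.png

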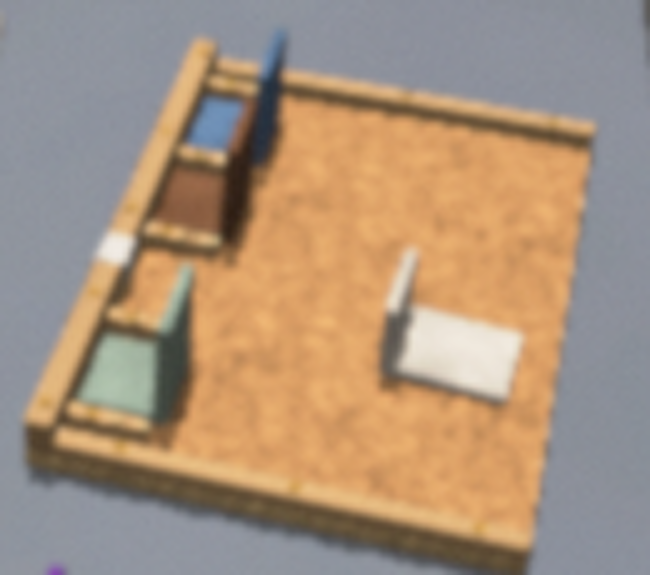

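```bash
cat > a.py <<'E'
from h import *
np.set_printoptions(precision=4,suppress=True)
c=lambda x,y:(225+(x+.5)/5-.5,175+(y+.5)/5-.5)
def fit(W,L):
    W=np.array(W)[:,:2];L=np.array(L); wc,lc=W.mean(0),L.mean(0)
    A=((L-lc)[:,0]+1j*(L-lc)[:,1]);B=((W-wc)[:,0]+1j*(W-wc)[:,1])
    th=np.angle(np.sum(B*A.conj())); M=np.array([[np.cos(th),-np.sin(th)],[np.sin(th),np.cos(th)]])
    t=wc-M@lc; return t,th,M,(W-(L@M.T+t))
t,th,M,res=fit([ray("top",*c(92,38),.032),ray("top",*c(703,115),.032),ray("top",*c(25,497),.021),ray("top",*c(652,575),.021)],
 [[.115,.155],[.115,-.155],[-.115,.155],[-.115,-.155]])
print("tray",t,th);print(res*1000)
# check with stalls
for a in [(260,90),(395,105),(520,122),(650,138)]: print("div",(ray("top",*c(*a),.021)[:2]-t)@M*1000)
print("tape",(ray("top",*c(330,83),.032)[:2]-t)@M*1000)
for nm,a,z in [("FL",(215,478),.017),("FR",(305,492),.017),("BL",(230,350),.054),("BR",(327,365),.054)]:
    w=ray("top",*c(*a),z); print(nm,w,(w[:2]-t)@M*1000)
fs=t+M@np.array([.0785,.033]); print("free",fs)
# overlay
d=np.load("pics/top0.npy");P=cloud("top",d);im=cv2.imread("pics/top0.png")
m=(im.min(-1)>150);m[:235]=0;m[275:]=0;m[:,:260]=0;m[:,300:]=0
q=P[m];L=(q[:,:2]-t)@M*1000
hi=q[:,2]>.045;lo=q[:,2]<.025
print("hi",hi.sum(),q[hi].mean(0),L[hi].min(0),L[hi].max(0),"lo",lo.sum(),L[lo].min(0),L[lo].max(0),L[lo].mean(0))
for n,box,off in (("top",(225,375,175,295),0),("side",(295,425,170,285),0)):
    im=cv2.imread(f"pics/{n}0.png")
    u0,u1,v0,v1=box; big=cv2.resize(im[v0:v1,u0:u1],None,fx=5,fy=5,interpolation=cv2.INTER_CUBIC)
    def pt(l,z):
        w=t+M@(np.array(l)/1000); u,v=proj(n,[*w,z])[0]; return (int((u-u0)*5+2),int((v-v0)*5+2))
    for l,z in [((115,155),.032),((115,-155),.032),((-115,155),.021),((-115,-155),.021),((61,0),.01),((101,33),.032),((61,66),.01),((61,-66),.01),((101,0),.021),((101,66),.021)]:
        cv2.circle(big,pt(l,z),4,(0,0,255),1)
    cv2.imwrite(f"pics/ov_{n}.png",big)
E
python3 a.py
```

```text
tray [0.516  0.0258] -0.14303798066653947
[[-0.1654  0.5368]
 [-1.1315  0.1057]
 [ 0.4722 -0.7537]
 [ 0.8247  0.1112]]
div [100.8026  69.0963]
div [101.645   -0.0314]
div [100.8297 -64.1757]
div [ 100.8432 -130.7004]
tape [106.7706  33.2834]
FL [0.4319 0.1026 0.017 ] [-94.1602  63.9596]
FR [0.4242 0.0583 0.017 ] [-95.4798  19.02  ]
BL [0.4924 0.091  0.054 ] [-32.6285  61.1434]
BR [0.4843 0.0446 0.054 ] [-34.0117  14.0397]
free [0.5984 0.0473]
hi 25 [0.4848 0.0668 0.0915] [-70.305  -52.6919] [-32.8849  59.5443] lo 351 [-94.3631  18.4246] [-42.6889  62.7128] [-68.6001  40.0517]
```

View pics/ov_top.png

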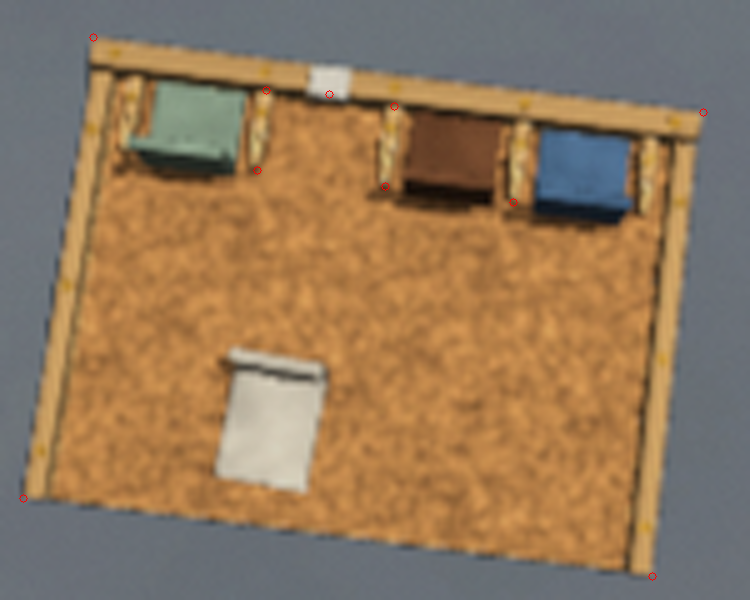

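View pics/ov_side.png

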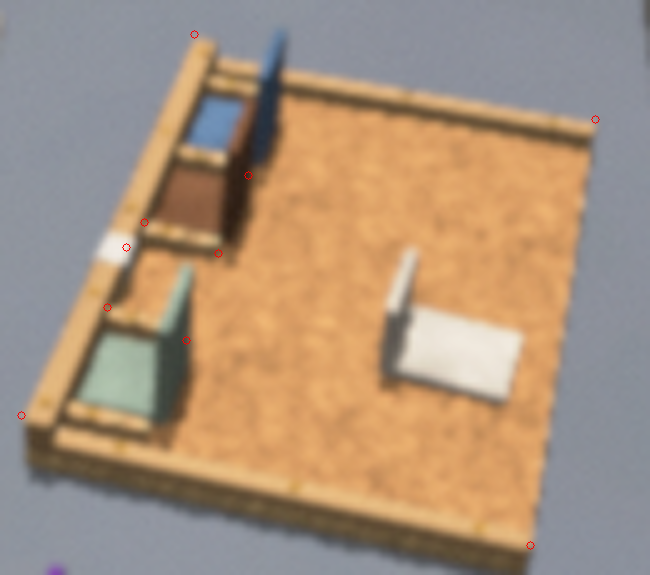

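Overlay fits to 1–2 mm. The tray centre is (0.516, 0.026) with yaw −0.143, and the tape is at tray y = +33 (second stall from the left). The cream tile's heel is at about tray (−33, 38). The cream tile is confirmed as the target, lying on its face with the foot plate to the rear. Next I work out the approach.

```bash
cat > g.py <<'E'
from h import *
import sys
np.set_printoptions(precision=4,suppress=True)
T=np.array([.516,.0258]);TH=-.143
M=np.array([[np.cos(TH),-np.sin(TH)],[np.sin(TH),np.cos(TH)]])
def shift(tx,ty,z):  # target tray mm + world z of TCP -> tool shift
    s=observe(); r=R.from_euler('xyz',s["eef_rot"]); w=np.array([*(T+M@np.array([tx,ty])/1000),z])
    ta=r.as_matrix()[:,0]; roll=-(TH+np.pi-np.arctan2(ta[1],ta[0])); roll=(roll+np.pi)%(2*np.pi)-np.pi
    return w,r.inv().apply(w-s["ee_pos"]),roll
def where():
    s=observe(); return s["t"],(s["ee_pos"][:2]-T)@M*1000,s["ee_pos"][2],s["eef_rot"],s["contact_force"],s["grip_width"]
if __name__=="__main__":
    print(where())
    a=list(map(float,sys.argv[1:]))
    for i in range(0,len(a),3): print(a[i:i+3],*shift(*a[i:i+3]))
E
python3 g.py -60 38 .2 -60 38 .046
```

```text
(0.1, array([-407.7552,  441.2127]), np.float64(0.23034826645855314), array([-3.1395,  0.0001,  2.8169]), array([ 0.3102,  0.4252, -0.6651]), 1.0022629338674363)
[-60.0, 38.0, 0.2] [0.462 0.072 0.2  ] [-0.4149 -0.3337  0.0311] -0.18166264282410882
[-60.0, 38.0, 0.046] [0.462 0.072 0.046] [-0.4149 -0.3334  0.1851] -0.18166264282410882
```

```bash
python3 -m jog '[{"dx":-0.03,"dy":-0.024,"dz":0,"roll":-0.02,"claw":0.02},{"dx":-0.075,"dy":-0.06,"dz":0,"roll":-0.04,"claw":0.02},{"dx":-0.12,"dy":-0.097,"dz":0.005,"roll":-0.07,"claw":0.02},{"dx":-0.165,"dy":-0.133,"dz":0.01,"roll":-0.1,"claw":0.02},{"dx":-0.21,"dy":-0.169,"dz":0.015,"roll":-0.13,"claw":0.02},{"dx":-0.255,"dy":-0.205,"dz":0.02,"roll":-0.15,"claw":0.02},{"dx":-0.3,"dy":-0.241,"dz":0.025,"roll":-0.17,"claw":0.02},{"dx":-0.33,"dy":-0.265,"dz":0.03,"roll":-0.182,"claw":0.02}]'; python3 g.py -60 38 .1 -60 38 .046
```

```text
t: 1.1
ee_pos: [0.4046, 0.1618, 0.201]
eef_rot: [-3.141, 0.0, 2.996]
contact_force: [1.1, -0.4, -0.0]
grip_width: 0.236
(1.1, array([-129.6072,  118.6996]), np.float64(0.20095884843515452), array([-3.1409,  0.0001,  2.9958]), array([ 1.1492, -0.3723, -0.0026]), 0.23636546093793173)
[-60.0, 38.0, 0.1] [0.462 0.072 0.1  ] [-0.0698 -0.0804  0.101 ] -0.0027923797834707997
[-60.0, 38.0, 0.046] [0.462 0.072 0.046] [-0.0698 -0.0804  0.155 ] -0.0027923797834707997
```

```bash
python3 -m jog '[{"dx":-0.02,"dy":-0.024,"dz":0.01,"roll":-0.003,"claw":0.02},{"dx":-0.045,"dy":-0.052,"dz":0.03,"roll":-0.003,"claw":0.02},{"dx":-0.07,"dy":-0.08,"dz":0.05,"roll":-0.003,"claw":0.02},{"dx":-0.07,"dy":-0.08,"dz":0.08,"roll":-0.003,"claw":0.02},{"dx":-0.07,"dy":-0.08,"dz":0.11,"roll":-0.003,"claw":0.02},{"dx":-0.07,"dy":-0.08,"dz":0.135,"roll":-0.003,"claw":0.02},{"dx":-0.07,"dy":-0.08,"dz":0.14,"roll":-0.003,"claw":0.02},{"dx":-0.07,"dy":-0.08,"dz":0.14,"roll":-0.003,"claw":0.02}]'; python3 - <<'E'
from h import *
im,d=get_image("side"); crop(im,280,440,150,270,5,"pics/s1.png")
im,d=get_image("top"); crop(im,220,360,170,290,5,"pics/t1.png")
E
python3 g.py -60 38 .046
```

```text
t: 2.1
ee_pos: [0.4617, 0.0757, 0.0615]
eef_rot: [-3.141, -0.0, 3.002]
contact_force: [0.2, 0.2, 0.7]
grip_width: 0.235
(2.2, array([-60.0171,  41.9746]), np.float64(0.062308716179372475), array([3.1407, 0.002 , 3.002 ]), array([-0.0126,  0.292 , -0.153 ]), 0.23564637143027223)
[-60.0, 38.0, 0.046] [0.462 0.072 0.046] [ 0.     -0.004   0.0163] 0.003357731617815052
```

View pics/s1.png

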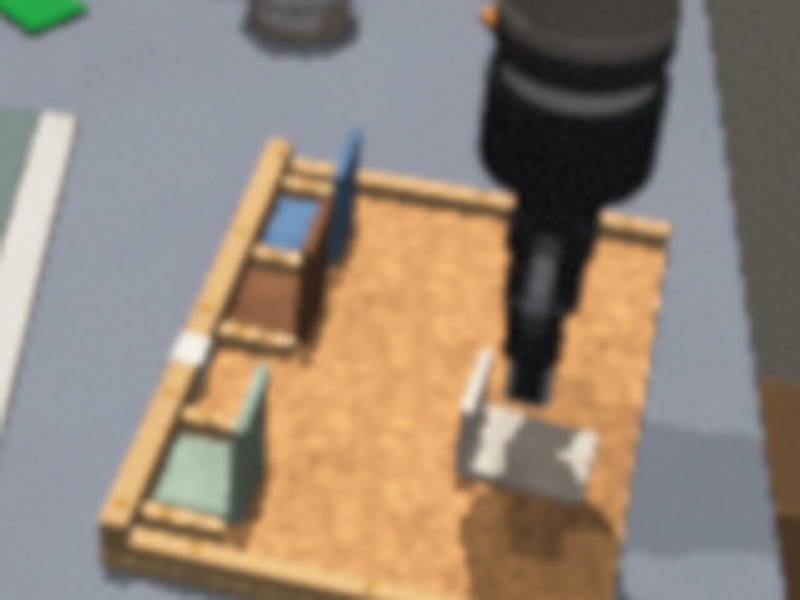

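View pics/t1.png

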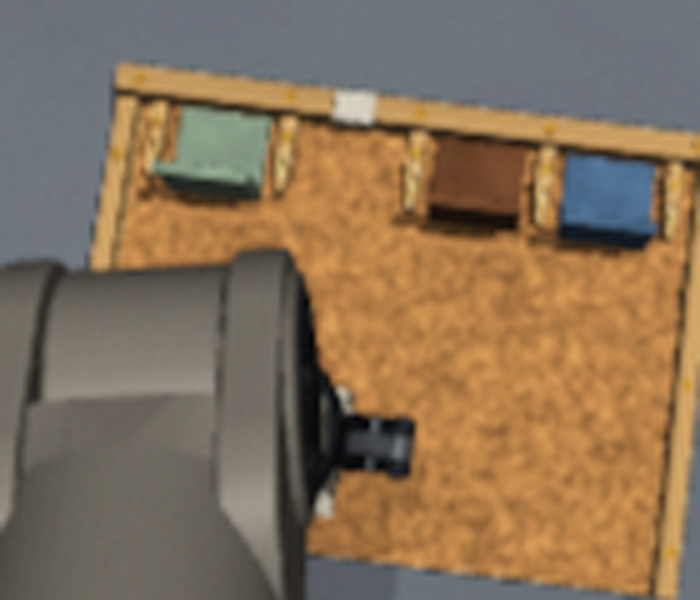

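The side crop shows the fingertip at about (528,400), above the lying upright and in front of the foot plate, whose top edge runs (465,410)–(490,350). The arm hides the tile in the top view. I'll check how the TCP projects.

```bash
python3 - <<'E'
from h import *
s=observe(); r=R.from_euler('xyz',s["eef_rot"]).as_matrix()
for h in (0,.05,.1,.15,.2):
    p=s["ee_pos"]-r[:,2]*h
    a=proj("side",p)[0];b=proj("top",p)[0]; print(h,(a-[280,150])*5,(b-[220,170])*5)
im,d=get_image("side");P=cloud("side",d)
for u,v in [(382,228),(386,226),(388,222),(384,210)]: print(P[v,u])
E
```

```text
0 [525.51935481 375.45698072] [282.85656914 434.77014043]
0.05 [538.30756425 293.85589802] [271.64288126 432.313722  ]
0.1 [552.05805816 206.11451433] [259.05827079 429.55699562]
0.15 [566.88369748 111.51266828] [244.83496775 426.44130484]
0.2 [582.91571031   9.21299835] [228.63061092 422.89165362]
[0.47099001 0.10182814 0.07596448]
[0.46297471 0.10324549 0.08451597]
[0.46191373 0.12143908 0.11315357]
[0.47540191 0.13660994 0.15834602]
```

```bash
python3 -m jog '[{"dx":0,"dy":-0.002,"dz":0.006,"roll":0.003,"claw":0.02},{"dx":0,"dy":-0.004,"dz":0.012,"roll":0.003,"claw":0.02},{"dx":0,"dy":-0.004,"dz":0.017,"roll":0.003,"claw":0.02},{"dx":-0.002,"dy":-0.004,"dz":0.017,"roll":0.003,"claw":0.02},{"dx":-0.004,"dy":-0.004,"dz":0.017,"roll":0.003,"claw":0.02},{"dx":-0.006,"dy":-0.004,"dz":0.017,"roll":0.003,"claw":0.02},{"dx":-0.008,"dy":-0.004,"dz":0.017,"roll":0.003,"claw":0.02},{"dx":-0.008,"dy":-0.004,"dz":0.017,"roll":0.003,"claw":0.02}]'; python3 - <<'E'
from h import *
im,d=get_image("side"); crop(im,340,420,190,260,8,"pics/s2.png")
E
python3 g.py
```

```text
t: 3.25
ee_pos: [0.4693, 0.0706, 0.0444]
eef_rot: [3.142, 0.0, 2.999]
contact_force: [0.8, -0.4, 0.7]
grip_width: 0.232
(3.3, array([-52.8198,  37.6623]), np.float64(0.04436161829153226), array([3.1415, 0.0002, 2.9988]), array([-0.1092, -0.8146, -0.0322]), 0.23457208845479532)
```

View pics/s2.png

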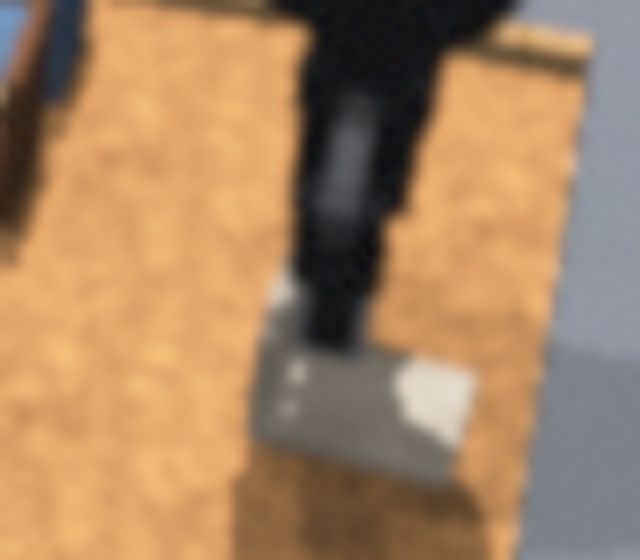

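The finger (tip about (335,345)) is just in front of the foot plate's inner face (about (300,330)). The tile hasn't moved. I'll start tipping.

```bash
python3 -m jog '[{"dx":-0.003,"dy":0,"dz":0,"roll":0,"claw":0.02},{"dx":-0.006,"dy":0,"dz":0,"roll":0,"claw":0.02},{"dx":-0.009,"dy":0,"dz":0,"roll":0,"claw":0.02},{"dx":-0.012,"dy":0,"dz":0,"roll":0,"claw":0.02},{"dx":-0.015,"dy":0,"dz":0,"roll":0,"claw":0.02},{"dx":-0.018,"dy":0,"dz":0.001,"roll":0,"claw":0.02},{"dx":-0.021,"dy":0,"dz":0.002,"roll":0,"claw":0.02},{"dx":-0.021,"dy":0,"dz":0.002,"roll":0,"claw":0.02}]'; python3 - <<'E'
from h import *
im,d=get_image("side"); crop(im,340,420,190,260,8,"pics/s3.png")
E
python3 g.py
```

```text
t: 4.3
ee_pos: [0.49, 0.0675, 0.0422]
eef_rot: [-3.142, 0.0, 2.999]
contact_force: [-0.8, -0.2, 0.4]
grip_width: 0.234
(4.35, array([-31.867 ,  37.6381]), np.float64(0.04224552840505563), array([-3.1416, -0.0001,  2.9988]), array([1.2928, 0.7893, 0.7459]), 0.23295542501440425)
```

View pics/s3.png

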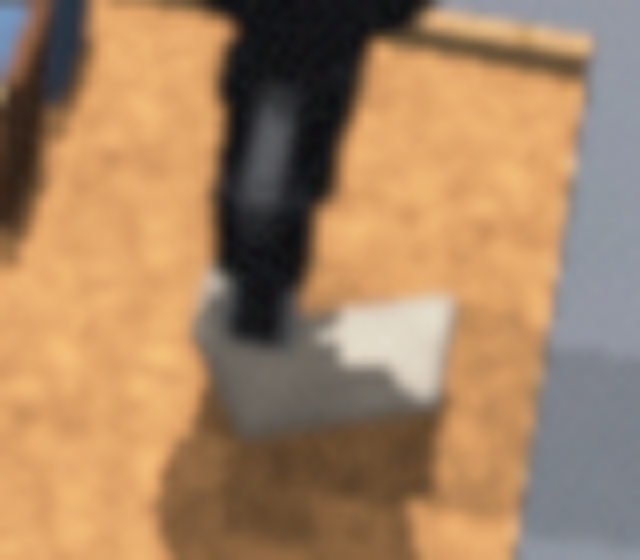

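The tile has tipped about 25° with its heel still in place (about (245,435)). I'll continue along the arc.

```bash
python3 -m jog '[{"dx":-0.0045,"dy":0,"dz":0.0015,"roll":0,"claw":0.02},{"dx":-0.009,"dy":0,"dz":0.0035,"roll":0,"claw":0.02},{"dx":-0.012,"dy":0,"dz":0.0055,"roll":0,"claw":0.02},{"dx":-0.014,"dy":0,"dz":0.0075,"roll":0,"claw":0.02},{"dx":-0.016,"dy":0,"dz":0.0095,"roll":0,"claw":0.02},{"dx":-0.018,"dy":0,"dz":0.0115,"roll":0,"claw":0.02},{"dx":-0.018,"dy":0,"dz":0.0115,"roll":0,"claw":0.02},{"dx":-0.018,"dy":0,"dz":0.0115,"roll":0,"claw":0.02}]'; python3 - <<'E'
from h import *
im,d=get_image("side"); crop(im,340,420,190,260,8,"pics/s4.png")
E
python3 g.py
```

```text
t: 5.35
ee_pos: [0.5076, 0.0651, 0.0308]
eef_rot: [3.142, 0.0, 2.999]
contact_force: [-0.1, 0.6, 1.6]
grip_width: 0.237
(5.4, array([-13.8692,  37.6763]), np.float64(0.030887992234644456), array([3.1415, 0.0002, 2.9989]), array([-0.1738, -0.9247, -0.0262]), 0.23745690717109955)
```

View pics/s4.png

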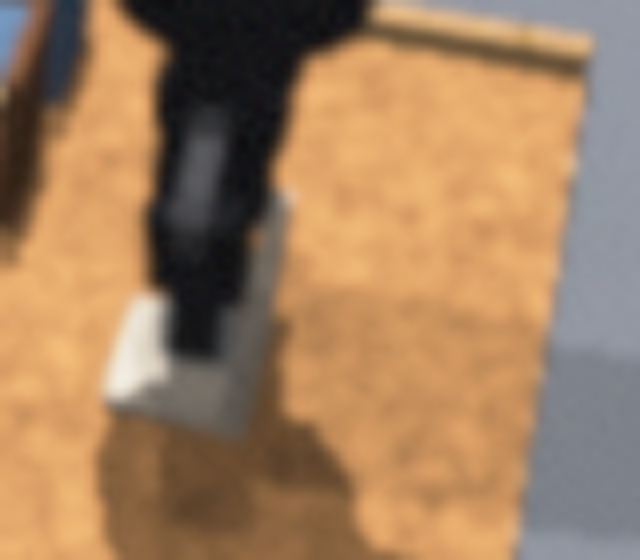

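The tile looks upright now: foot flat at (110–240, 300–435) and the upright at (245,435)–(285,195). I'll move a little to the rear, straight up and clear to check.

```bash
python3 -m jog '[{"dx":-0.003,"dy":0,"dz":0,"roll":0,"claw":0.02},{"dx":-0.003,"dy":0,"dz":-0.01,"roll":0,"claw":0.02},{"dx":-0.003,"dy":0,"dz":-0.03,"roll":0,"claw":0.02},{"dx":-0.003,"dy":0,"dz":-0.06,"roll":0,"claw":0.02},{"dx":-0.003,"dy":0,"dz":-0.09,"roll":0,"claw":0.02},{"dx":0.04,"dy":0,"dz":-0.11,"roll":0,"claw":0.02},{"dx":0.09,"dy":0,"dz":-0.11,"roll":0,"claw":0.02},{"dx":0.115,"dy":0,"dz":-0.11,"roll":0,"claw":0.02}]'; python3 - <<'E'
from h import *
im,d=get_image("side"); crop(im,295,425,170,285,5,"pics/s5.png");np.save("pics/s5.npy",d)
im,d=get_image("top"); crop(im,225,375,175,295,5,"pics/t5.png");np.save("pics/t5.npy",d)
E
python3 g.py
```

```text
t: 6.4
ee_pos: [0.3914, 0.0818, 0.1414]
eef_rot: [3.14, -0.001, 3.0]
contact_force: [0.1, -0.1, -0.1]
grip_width: 0.233
(6.5, array([-131.6684,   37.8515]), np.float64(0.14119284594763615), array([ 3.1402, -0.0018,  3.0011]), array([1.1414, 0.5574, 0.528 ]), 0.23121954005368148)
```

View pics/s5.png

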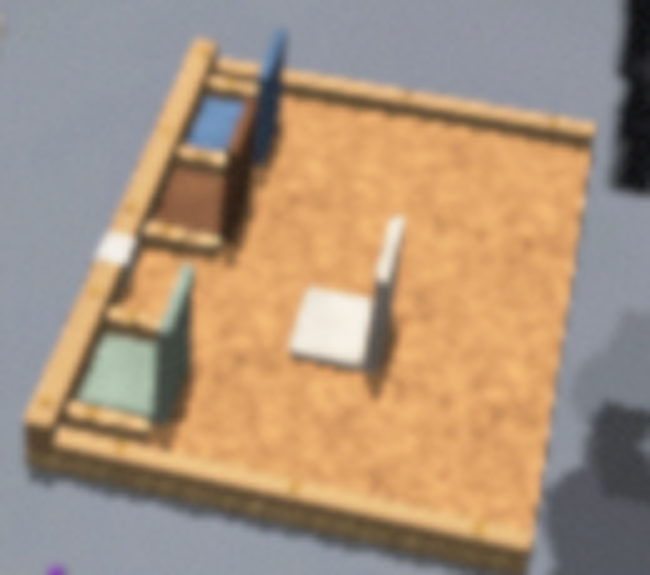

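View pics/t5.png

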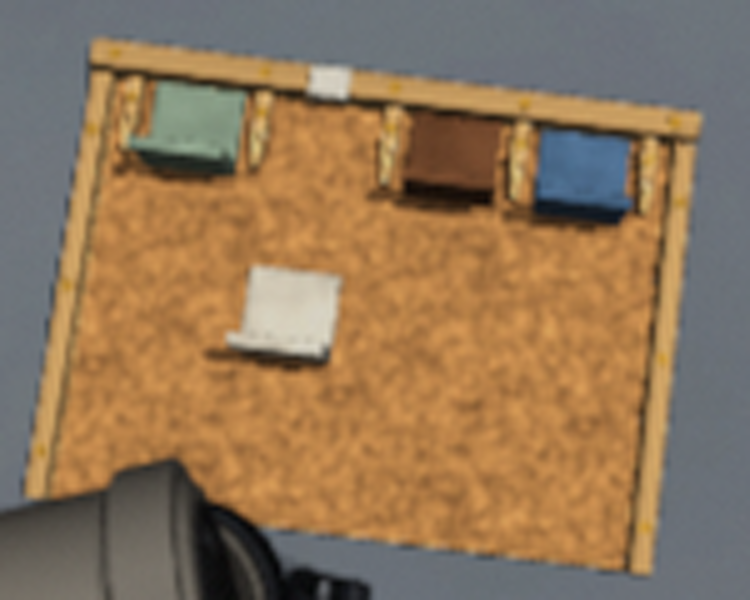

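The tile stands on its foot, glazed face to the front; its foot's rear corners are at (252,267) and (341,276) in the top crop. I'll measure it.

```bash
python3 - <<'E'
from g import *
c=lambda x,y:(225+(x+.5)/5-.5,175+(y+.5)/5-.5)
for nm,a,z in [("RL",(251,266),.016),("RR",(341,276),.016),("uL",(227,332),.072),("uR",(331,346),.072),("fl",(228,343),.072),("fr",(328,359),.072)]:
    print(nm,(ray("top",*c(*a),z)[:2]-T)@M*1000)
P=cloud("top",np.load("pics/t5.npy"));im=cv2.imread("pics/t5.png")
q=P[225:250,265:295].reshape(-1,3);L=(q[:,:2]-T)@M*1000
k=q[:,2]>.013;print(q[k][:,2].min(),q[k][:,2].max(),L[k].min(0),L[k].max(0))
k=(q[:,2]>.06);print(k.sum(),L[k].mean(0),L[k].min(0),L[k].max(0))
Pg=P[190:205,250:276].reshape(-1,3);k=Pg[:,2]>.06;Lg=(Pg[:,:2]-T)@M*1000;print("green top",Lg[k].min(0),Lg[k].max(0))
E
python3 g.py -60 37 .135 -60 37 .025
```

```text
RL [11.799  61.4656]
RR [12.3782 15.877 ]
uL [-25.2178  61.5833]
uR [-25.7156  12.1176]
fl [-30.2639  60.3706]
fr [-31.9151  12.6929]
0.013007194090158603 0.9779996173359017 [-70.3381 -52.6516] [20.4589 85.8099]
59 [-30.6784  35.7637] [-70.3381 -52.6516] [-26.0027  60.8742]
green top [-70.3381 -52.6516] [ 61.3867 122.6122]
(6.5, array([-131.6684,   37.8515]), np.float64(0.14119284594763615), array([ 3.1402, -0.0018,  3.0011]), array([1.1414, 0.5574, 0.528 ]), 0.23121954005368148)
[-60.0, 37.0, 0.135] [0.4619 0.071  0.135 ] [-0.0717 -0.001   0.0061] 0.002549035898793406
[-60.0, 37.0, 0.025] [0.4619 0.071  0.025 ] [-0.0719 -0.0012  0.1161] 0.002549035898793406
```

```bash
python3 -m jog '[{"dx":-0.03,"dy":0,"dz":0.01,"roll":0.002,"claw":0.015},{"dx":-0.06,"dy":0,"dz":0.025,"roll":0.002,"claw":0.015},{"dx":-0.07,"dy":0,"dz":0.045,"roll":0.002,"claw":0.015},{"dx":-0.07,"dy":0,"dz":0.07,"roll":0.002,"claw":0.015},{"dx":-0.07,"dy":0,"dz":0.095,"roll":0.002,"claw":0.015},{"dx":-0.07,"dy":0,"dz":0.115,"roll":0.002,"claw":0.015},{"dx":-0.07,"dy":0,"dz":0.123,"roll":0.002,"claw":0.015},{"dx":-0.07,"dy":0,"dz":0.123,"roll":0.002,"claw":0.015}]'; python3 - <<'E'
from h import *
im,d=get_image("side"); crop(im,295,425,170,285,5,"pics/s6.png")
E
python3 g.py -40 38 .018
```

```text
t: 7.5
ee_pos: [0.4637, 0.0712, 0.0178]
eef_rot: [-3.141, 0.0, 2.997]
contact_force: [-1.0, 1.2, -0.2]
grip_width: 0.171
(7.55, array([-57.9219,  37.6272]), np.float64(0.01828411670956791), array([3.1415, 0.0013, 2.9966]), array([ 0.4948, -0.6161, -0.2991]), 0.17525628799842885)
[-40.0, 38.0, 0.018] [0.4818 0.0691 0.018 ] [-0.0179  0.0004  0.0003] -0.0020015362239060863
```

View pics/s6.png

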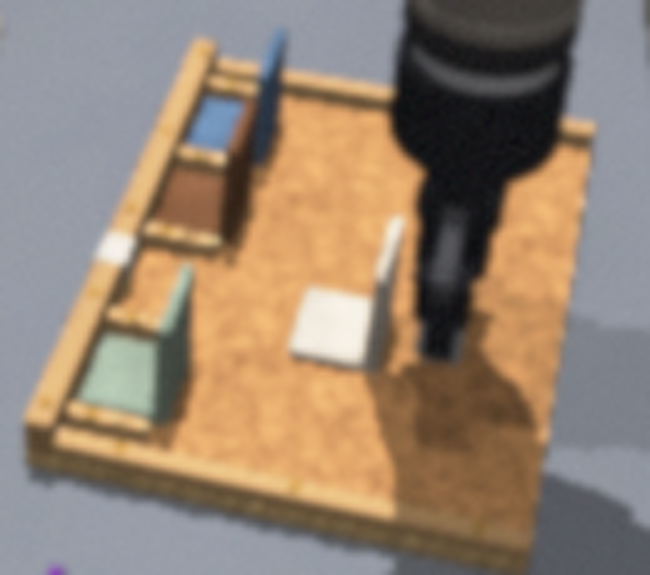

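The fingers are low in front of the glazed face, about 15 mm away (tip (440,358), face base (375,368)). I'll push with a slight drift of 4 mm to the right.

```bash
python3 -m jog '[{"dx":-0.007,"dy":0,"dz":0,"roll":-0.002,"claw":0.015},{"dx":-0.012,"dy":0,"dz":0,"roll":-0.002,"claw":0.015},{"dx":-0.016,"dy":0,"dz":0,"roll":-0.002,"claw":0.015},{"dx":-0.021,"dy":-0.0005,"dz":0,"roll":-0.002,"claw":0.015},{"dx":-0.027,"dy":-0.001,"dz":0,"roll":-0.002,"claw":0.015},{"dx":-0.033,"dy":-0.0015,"dz":0,"roll":-0.002,"claw":0.015},{"dx":-0.039,"dy":-0.002,"dz":0,"roll":-0.002,"claw":0.015},{"dx":-0.045,"dy":-0.0025,"dz":0,"roll":-0.002,"claw":0.015}]'; python3 - <<'E'
from h import *
im,d=get_image("side"); crop(im,295,425,170,285,5,"pics/s7.png")
im,d=get_image("top"); crop(im,225,375,175,295,5,"pics/t7.png")
E
python3 g.py
```

```text
t: 8.55
ee_pos: [0.5076, 0.0624, 0.0178]
eef_rot: [3.142, 0.0, 2.999]
contact_force: [-0.4, -0.0, -0.1]
grip_width: 0.177
(8.65, array([-12.8611,  34.8669]), np.float64(0.017904391190077435), array([-3.1415,  0.0012,  2.9984]), array([ 0.297 ,  1.2517, -0.5638]), 0.17669351088069163)
```

View pics/s7.png

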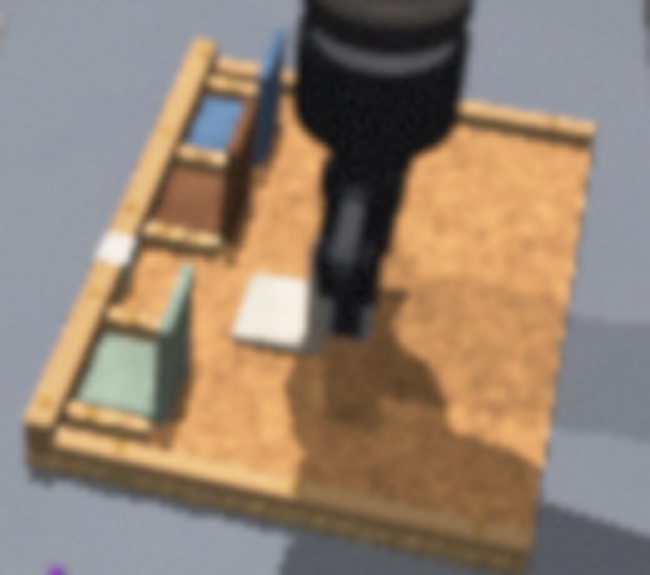

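View pics/t7.png

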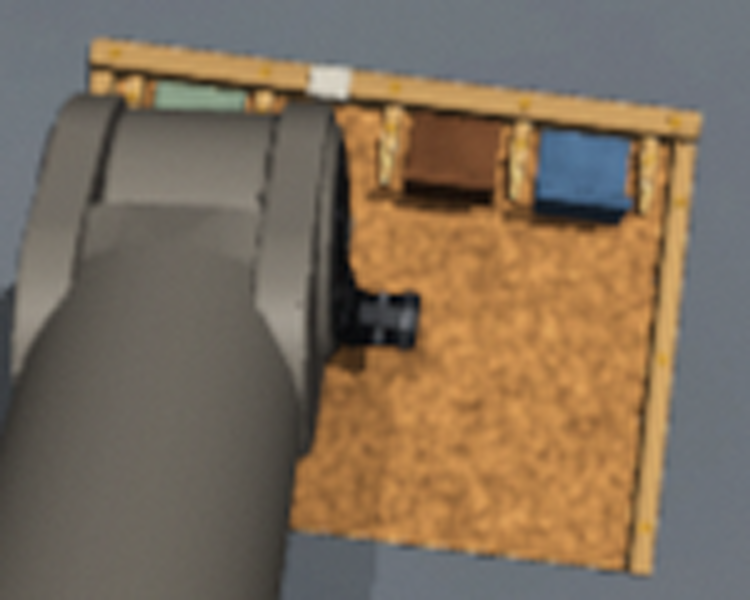

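```bash
python3 - <<'E'
from g import *
c=lambda x,y:(295+(x+.5)/5-.5,170+(y+.5)/5-.5)
for nm,a in [("s5 RL",(291,354)),("s5 RR",(312,287)),("now RL",(233,335)),("now RR",(254,273))]:
    print(nm,(ray("side",*c(*a),.016)[:2]-T)@M*1000)
E
```

```text
s5 RL [ 8.9569 66.6176]
s5 RR [ 8.8663 17.5597]
now RL [38.7644 61.96  ]
now RR [39.0635 15.7857]
```

Corrected for the side camera's bias, the foot's rear edge is at tray x ≈ 42, y ≈ 35.5 and square. That's another −1.7 mm in y and 59 mm to go.

```bash
python3 -m jog '[{"dx":-0.006,"dy":-0.0007,"dz":0,"roll":0,"claw":0.015},{"dx":-0.012,"dy":-0.0013,"dz":0,"roll":0,"claw":0.015},{"dx":-0.018,"dy":-0.0017,"dz":0,"roll":0,"claw":0.015},{"dx":-0.024,"dy":-0.0017,"dz":0,"roll":0,"claw":0.015},{"dx":-0.03,"dy":-0.0017,"dz":0,"roll":0,"claw":0.015},{"dx":-0.036,"dy":-0.0017,"dz":0,"roll":0,"claw":0.015},{"dx":-0.042,"dy":-0.0017,"dz":0,"roll":0,"claw":0.015},{"dx":-0.047,"dy":-0.0017,"dz":0,"roll":0,"claw":0.015}]'; python3 - <<'E'
from h import *
im,d=get_image("side"); crop(im,295,425,170,285,5,"pics/s8.png")
E
python3 g.py
```

```text
t: 9.65
ee_pos: [0.5539, 0.0541, 0.0178]
eef_rot: [3.142, 0.0, 2.999]
contact_force: [-0.5, 0.7, -0.5]
grip_width: 0.174
(9.7, array([34.3631, 33.3415]), np.float64(0.017902776270922176), array([-3.1415,  0.0015,  2.9988]), array([-0.8468,  0.5025,  0.8156]), 0.1722882781368411)
```

View pics/s8.png

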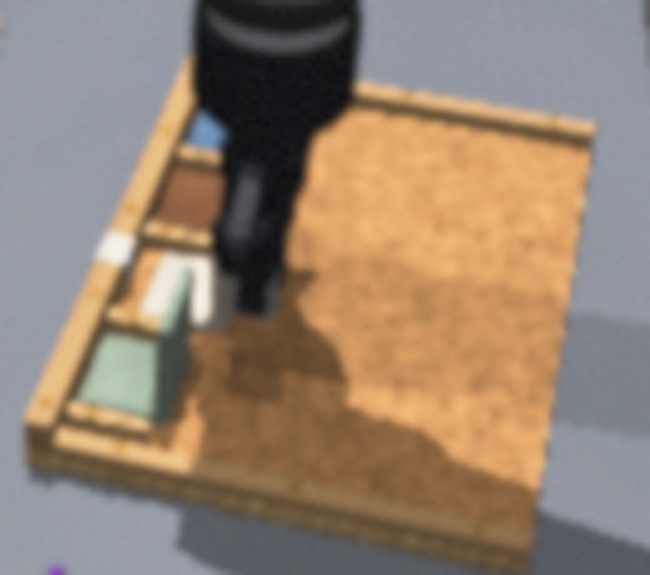

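The tile has entered its stall squarely, with about 12 mm left. I'll go slowly and watch the force.

```bash
python3 -m jog '[{"dx":-0.0015,"dy":0,"dz":0,"roll":0,"claw":0.015},{"dx":-0.003,"dy":0,"dz":0,"roll":0,"claw":0.015},{"dx":-0.0045,"dy":0,"dz":0,"roll":0,"claw":0.015},{"dx":-0.006,"dy":0,"dz":0,"roll":0,"claw":0.015},{"dx":-0.0075,"dy":0,"dz":0,"roll":0,"claw":0.015},{"dx":-0.0085,"dy":0,"dz":0,"roll":0,"claw":0.015},{"dx":-0.0095,"dy":0,"dz":0,"roll":0,"claw":0.015},{"dx":-0.0105,"dy":0,"dz":0,"roll":0,"claw":0.015}]';python3 g.py; python3 -m jog '[{"dx":-0.0003,"dy":0,"dz":0,"roll":0,"claw":0.015},{"dx":-0.0006,"dy":0,"dz":0,"roll":0,"claw":0.015},{"dx":-0.0009,"dy":0,"dz":0,"roll":0,"claw":0.015},{"dx":-0.0012,"dy":0,"dz":0,"roll":0,"claw":0.015},{"dx":-0.0014,"dy":0,"dz":0,"roll":0,"claw":0.015},{"dx":-0.0016,"dy":0,"dz":0,"roll":0,"claw":0.015},{"dx":-0.0018,"dy":0,"dz":0,"roll":0,"claw":0.015},{"dx":-0.002,"dy":0,"dz":0,"roll":0,"claw":0.015}]'
python3 - <<'E'
from h import *
im,d=get_image("side"); crop(im,295,395,170,285,5,"pics/s9.png")
E
python3 g.py
```

```text
t: 10.7
ee_pos: [0.5639, 0.0527, 0.0178]
eef_rot: [3.142, -0.0, 2.999]
contact_force: [-0.9, -0.6, 0.0]
grip_width: 0.181
(10.7, array([43.5576, 33.3996]), np.float64(0.01777964446140741), array([ 3.1416, -0.0001,  2.9989]), array([-0.9372, -0.6087,  0.0241]), 0.18059582190353168)
t: 11.7
ee_pos: [0.5658, 0.0524, 0.0178]
eef_rot: [3.142, -0.0, 2.999]
contact_force: [-1.5, -0.1, 0.1]
grip_width: 0.176
(11.75, array([45.5874, 33.443 ]), np.float64(0.01781673768044275), array([3.1415, 0.    , 2.9989]), array([ 0.1279,  0.3667, -0.6265]), 0.17746955019688027)
```

View pics/s9.png

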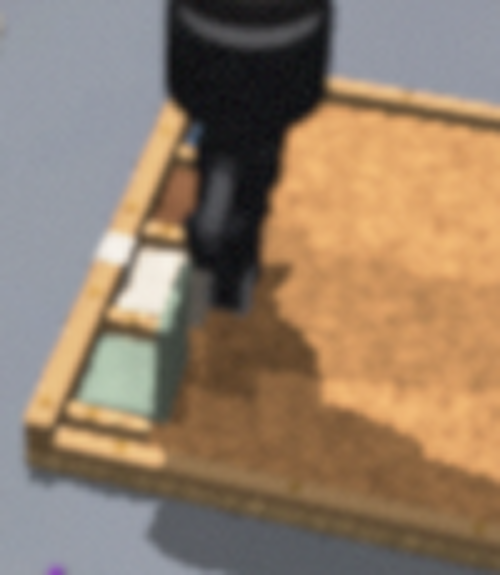

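Near home, no contact force yet; I'll continue in fine steps.

```bash
python3 -m jog '[{"dx":-0.0003,"dy":0,"dz":0,"roll":0,"claw":0.015},{"dx":-0.0006,"dy":0,"dz":0,"roll":0,"claw":0.015},{"dx":-0.0009,"dy":0,"dz":0,"roll":0,"claw":0.015},{"dx":-0.0012,"dy":0,"dz":0,"roll":0,"claw":0.015},{"dx":-0.0015,"dy":0,"dz":0,"roll":0,"claw":0.015},{"dx":-0.0018,"dy":0,"dz":0,"roll":0,"claw":0.015},{"dx":-0.002,"dy":0,"dz":0,"roll":0,"claw":0.015},{"dx":-0.002,"dy":0,"dz":0,"roll":0,"claw":0.015}]'
```

```text
t: 12.75
ee_pos: [0.5666, 0.0523, 0.0175]
eef_rot: [-3.142, -0.003, 2.999]
contact_force: [-5.8, 0.4, 2.7]
grip_width: 0.175
```

5.8 N and a stalled TCP mean the foot is against the batten. I'll back off and look.

```bash
python3 -m jog '[{"dx":0.003,"dy":0,"dz":0,"roll":0,"claw":0.015},{"dx":0.008,"dy":0,"dz":0,"roll":0,"claw":0.015},{"dx":0.02,"dy":0,"dz":0,"roll":0,"claw":0.015},{"dx":0.045,"dy":0,"dz":-0.01,"roll":0,"claw":0.015},{"dx":0.08,"dy":0,"dz":-0.04,"roll":0,"claw":0.015},{"dx":0.12,"dy":0,"dz":-0.075,"roll":0,"claw":0.015},{"dx":0.16,"dy":0,"dz":-0.1,"roll":0,"claw":0.015},{"dx":0.175,"dy":0,"dz":-0.11,"roll":0,"claw":0.015}]'
python3 - <<'E'
from h import *
im,d=get_image("side"); crop(im,295,425,170,285,5,"pics/s10.png")
im,d=get_image("top"); crop(im,225,375,175,295,5,"pics/t10.png")
E
python3 g.py
```

```text
t: 13.75
ee_pos: [0.3927, 0.0776, 0.1289]
eef_rot: [3.139, 0.001, 3.0]
contact_force: [0.6, 0.1, -0.8]
grip_width: 0.174
(13.85, array([-128.5583,   33.9956]), np.float64(0.1288091132070996), array([3.1387, 0.0017, 3.0007]), array([ 0.3514, -1.1009,  0.5395]), 0.17466450651933177)
```

View pics/s10.png

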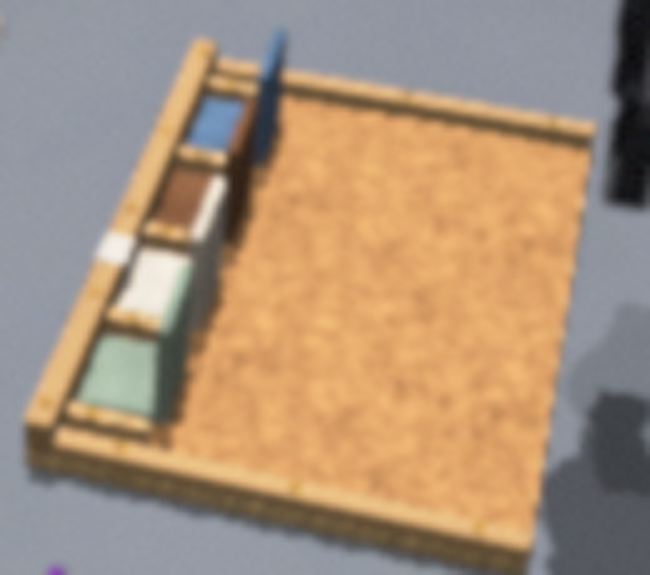

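View pics/t10.png

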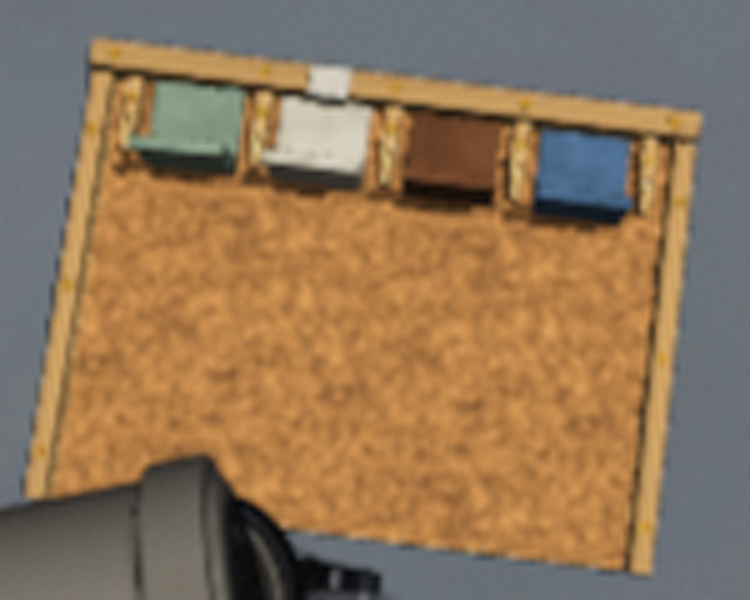

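```bash
python3 - <<'E'
from g import *
c=lambda x,y:(225+(x+.5)/5-.5,175+(y+.5)/5-.5)
for a,z in [((281,95),.016),((374,106),.016),((262,160),.072),((363,183),.072)]: print((ray("top",*c(*a),z)[:2]-T)@M*1000)
s=observe();print(s["contact_force"],abs(s["qd"]).max()); hand_in()
E
```

```text
[100.4247  58.7588]
[100.663   10.8549]
[57.9953 56.8547]
[52.9572  7.4483]
[ 0.3514 -1.1009  0.5395] 0.060863132409488055
the job is handed in; nothing more can be done
```

I tipped the cream tile up onto its foot with the fingertips. I then pushed it low on its glazed face into the taped stall (tray y = +33), using two slightly opened fingers, until its foot met the batten. I handed in at about 14 s; no verdict was reported.

- **Position:** The last top view puts the rear edge of the foot at tray x ≈ 100.5 mm, against the batten face at 101. The tile is within about 2 mm of the stall's middle.
- **Angle:** The foot's rear edge is square to the tray to within about 0.01 rad. The tile looked upright in both the side and top views.
- **Contact at the batten:** The fingers stalled at about 5.8 N. I then backed them off and raised them clear.
- **Other tiles:** The three standing tiles appear at the same pixels as at the start.
- **Weaker checks:** I did not re-measure the tub, loop tool or kidney, but the arm stayed clear of them. The side and top cameras disagreed by about 3 mm during the push; I corrected the side camera to the top one. My rough pixels on the upright's top edge disagreed with each other by about 5 mm in x, so I relied on the foot edge.

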